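Slacken the denture-flask press

ROBOT

A 7-joint arm with a two-finger parallel gripper is mounted at the origin on the work surface. World frame = base frame: x ahead of the robot, y to its left, z up, the work surface at z = 0. Lengths are in m, angles in rad, forces in N, time in s.
With the tool pointing down it reaches from about 0.4 to 0.875 m from the base axis. Payload 4.4 kg.
Tool frame: the origin (TCP) lies on the mounting face of the last link; the fingertips stand 173 mm ahead of it and the grasp point (between the pads) lies 155 mm ahead of it (grasp_offset is the x of the grasp point in the tool frame, in m); x points along the fingers, y is the direction in which the jaws open and shut, and the axes are right-handed (so a half turn about x gives the same grasp; the last joint's range is limited). The gripper opens to 85 mm and grips with 20 to 120 N. Pads are 22 mm wide; open, the fingers measure 114 mm over their backs; the gripper's body (76 mm by 85 mm) begins 54 mm behind the grasp point. The pads swing forward as they close: fully open they stand 13 mm farther back than shut.
Start: joints at [1.118, 0.628, 0.038, 1.517, -0.027, 0.996, -0.02], TCP at [0.245, -0.602, 0.405] pointing down, gripper open.
Joint ranges: [-3.06, 3.06], [-0.37, 2.12], [-1.25, 1.32], [0.18, 2.47], [-1.1, 4.24], [0.23, 1.98], [-2.94, 2.94]. Speed limits (rad/s): [2.57, 2.57, 3.14, 3.14, 3.14, 3.14, 3.14].

INTERFACE

Orientations are given as a unit quaternion [x, y, z, w].
In Python, from rig import * gives the robot as it stands.
- The arm moves only by the tool send_rows, never from a script. Its arguments are lists of equal length, an entry for each row: "linear": the shift along the tool's x, y, z in mm, a list of three; "rot": the turn, a rotation vector about the tool's x, y, z in degrees, a list of three; "gripper": the opening in per cent of the stroke, from 0 (shut) to 100 (fully open). In form: {"linear": [[x, y, z], ...], "rot": [[ax, ay, az], ...], "gripper": [gripper, ...]}. A call has 1 to 20 rows; each row is the pose to reach, as a shift and turn from the pose commanded when the call began, along the tool's axes at that moment; what a row does not reach only later rows make up. A row lasts 1/10 s, in which the tool goes at most 50 mm and 8.59 degrees, less where a joint would pass 70% of its speed; a pose out of reach is approached as far as the arm can. A call with a gripper value outside its range is refused whole. The fingers move at their own pace and stop on an object; "squeeze" is the grip in N (left out, the last holds). Time passes only in rows, so rows that repeat a pose let the fingers close. It gives the time, the measured TCP pose, the force and the opening at its end, in the units of the state.
- get_state(): the state, without advancing time (a new reading comes with each control period).
- snapshot(name): name is "side" or "top" or "wrist"; returns the picture (420x560x3 uint8, red, green, blue); there is no depth.
- calibration(name): a dict with "K" (3x3 intrinsics, pixels), "R" (3x3) and "t" (3): a world point X has camera coordinates R X + t. Camera axes: x right, y down, z forward; pixel columns grow to the right and rows downward; lengths in m; the calibration is good to about 2 mm. A picture is of the moment at which its call begins: read the wrist's pose just before it. calibration takes no time and is no camera call; for the wrist camera it gives the pose at the moment of the call.
- hand_in(): hands the job in, once; it reports no verdict.
The state is a dict: "time": time; "qpos": joint angles; "dq": joint speeds; "joint_torque": joint torques, N m; "tcp_pos": TCP position; "tcp_rot": TCP orientation; "contact_force": force on the tool from outside, world axes, zero at the start; "wrist_torque": the same for the moment, N m; "width": finger opening in m.
Only numpy, scipy, OpenCV 4.12 (cv2) and the standard library are available. Lean on these libraries where they do the work, as an engineer would, in place of code of your own. Each camera call takes 0.05 s, during which the arm holds its last target.

TASK

Slacken the flask press on the bench: swing its holding pawl well clear of the ratchet wheel, turn the wheel backwards (counter-clockwise seen from above) by its black handle until it rests gently but firmly against its hidden stop, then swing the pawl back in between the teeth, right down, and let go. Never turn the wheel hard against the pawl or the stop, do not press the pawl hard into the wheel, and leave the bottle, tray and plaster model beside the press alone.

Things in the scene. Friction and masses are not known exactly. Their poses are not given: they have to be found in the camera images.
- press: Fixed cream bench press, 170 x 210 mm, 125 mm tall to the flat top of its head; a brass flask stands in it under the head. Origin on the bench directly under the vertical axis of the ratchet wheel; z up. All the parts below are carried on top of the head.
- wheel: Horizontal steel ratchet wheel, 140 mm over its 7 teeth, 116 mm at their roots, upper face 18 mm above the head. Origin on its vertical axis at the head's top. Backwards is counter-clockwise from above (+z); blocked while the pawl is in. It turns stiffly (0.3 N m, about 6 N at the handle) and stays where it is left.
- handle (a point): Middle of the wheel's upright black handle: 18 mm in diameter, 50 mm tall (25 mm above and below this point), spinning freely on its pin, 48 mm from the wheel's axis. It moves on a circle round the axis as the wheel turns. Nothing else within 25 mm of it sideways except the wheel's hub (16 mm radius, 10 mm high).
- pawl: Dark steel arm, 12 mm wide, beside the wheel. Origin on its vertical pivot; x runs along the arm to the nose, 62 mm off. Fully in, its x is parallel to the press's x and the nose touches bottom between two teeth; it swings out counter-clockwise from above (+z) up to 0.75 rad, clear of the teeth beyond 0.25. Friction (1 N at the peg) leaves it where it is put; no spring.
- pawl_peg (a point): Middle of the pawl's upright steel peg: 12 mm in diameter, 50 mm tall (25 mm above and below this point), on the arm 45 mm from its pivot.
- stop: Stop hidden between wheel and head: collar round the axis with a steel pin, 40 mm out, that a lug under the wheel runs against to end the backward turn. Origin on the wheel's axis; its frame does not tell where the pin is. Set differently every time: the wheel meets it 80 to 126 degrees back from its start, so it has to be felt. There, a gap between teeth always stands before the pawl.
- bottle: Bystander: brown bottle with a red cap, 44 mm wide, 85 mm tall, loose on the bench. Origin at its underside.
- tray: Bystander: open aluminium tray, 90 x 130 x 35 mm, loose on the bench. Origin at its underside.
- model: Bystander: white plaster tooth model, 55 x 65 x 27 mm, loose on the bench. Origin at its underside.

How it is judged:
On the way, in this order (a step that is already met when the one before it is completed fails the run):
1. the pawl is swung clear of the teeth (over 0.3 rad out) (angle between the x axis of pawl and the x axis of press, either way round above 0.3 rad), for 0.2 s.
2. with the pawl still clear, the wheel is turned back until it bears on its stop (more than 4 N) (angle between the x axis of pawl and the x axis of press, either way round above 0.2 rad and contact force between wheel and stop above 4 N), for 0.1 s.
At the end, for the whole second after the job is handed in: The wheel is still turned back (its handle over 55 mm from where it started), the pawl is in between the teeth, within 0.08 rad of fully in, and both are still (distance of handle from where it was at the start of the episode above 0.055 m and angle between the x axis of pawl and the x axis of press, either way round below 0.08 rad and angular speed of each of wheel, pawl below 0.05 rad/s); the robot touches nothing.
It fails at once if the wheel and the pawl are pressed together with more than 20 N (contact force between wheel and pawl above 20 N).
It fails at once if the wheel is driven against its stop with more than 15 N (contact force between wheel and stop above 15 N).
It fails at once if the bottle is moved more than 15 mm (distance of bottle from where it was at the start of the episode above 0.015 m).
It fails at once if the tray is moved more than 15 mm (distance of tray from where it was at the start of the episode above 0.015 m).
It fails at once if the plaster model is moved more than 15 mm (distance of model from where it was at the start of the episode above 0.015 m).
It also fails if it takes over 72 s, if anything falls off the work surface, if the arm or the gripper's body presses on something with over 40 N, if the wrist force passes 120 N, or if a joint passes its speed limit or range.

## Working session

There is one attempt and no reset: what is moved stays moved. The work goes in short steps, Python scripts to look and compute and a tool call to move; the robot and the scene stay as the last step left them, time stands still between calls to the robot, and variables do not carry over. Pictures are saved under pics/ and viewed, and the job is handed in when it is done.

Besides the shell and the picture viewer there is one more tool, called in YAML: its name, and indented under it one key for each argument. send_rows: Moves the arm, as the interface text tells. Its arguments: {"type":"object","properties":{"linear":{"type":"array"},"rot":{"type":"array"},"gripper":{"type":"array"},"squeeze":{"type":"number"}},"required":["linear","rot","gripper"]}

```bash
mkdir -p pics; ls
python3 - <<'E'
from rig import *
import cv2
s=get_state();print(s)
for n in ("side","top","wrist"):
    c=calibration(n);print(n,c)
    cv2.imwrite(f"pics/{n}0.png",cv2.cvtColor(snapshot(n),cv2.COLOR_RGB2BGR))
E
```

```text
pics
{'time': 0.0, 'qpos': array([ 1.11817614,  0.62935028,  0.03842988,  1.51840907, -0.02700025,
        0.99629844, -0.02004109]), 'dq': array([ 2.23642828e-04, -1.18771730e-03, -2.17187526e-03, -1.85373273e-03,
        1.32146407e-04, -1.75653979e-04, -4.26528197e-05]), 'joint_torque': array([-4.14615070e-04, -5.63397110e+01,  1.22598186e+00, -1.93444240e+01,
        1.09501611e-02,  1.03724716e-02, -2.30738300e-05]), 'tcp_pos': array([ 0.24512764, -0.60167095,  0.40377273]), 'tcp_rot': array([-0.69378516, -0.13657357,  0.69406343, -0.13522489]), 'contact_force': array([ 0.42803157, -0.22347398,  0.03838499]), 'wrist_torque': array([-0.01302973, -0.02194805, -0.04158721]), 'width': 0.08565992360700553}
side {'K': array([[384.6207229 ,   0.        , 277.68264973],
       [  0.        , 384.6207229 , 209.90598929],
       [  0.        ,   0.        ,   1.        ]]), 'R': array([[ 0.87876196, -0.47720016, -0.00757766],
       [-0.30442857, -0.54823461, -0.77894933],
       [ 0.36756041,  0.6868179 , -0.62704108]]), 't': array([-0.52931274,  0.33182777,  0.57591021])}
top {'K': array([[456.09881953,   0.        , 283.90728035],
       [  0.        , 456.09881953, 212.8011019 ],
       [  0.        ,   0.        ,   1.        ]]), 'R': array([[-0.06788779, -0.99768778,  0.0032167 ],
       [-0.97221115,  0.06542951, -0.22477647],
       [ 0.22404627, -0.01838689, -0.97440505]]), 't': array([0.09659961, 0.6247667 , 1.08979373])}
wrist {'K': array([[293.21444346,   0.        , 282.93422171],
       [  0.        , 293.21444346, 207.0554752 ],
       [  0.        ,   0.        ,   1.        ]]), 'R': array([[ 0.37805835, -0.92577865, -0.00240526],
       [-0.87777767, -0.35927961,  0.3168983 ],
       [-0.29424184, -0.11769477, -0.94845647]]), 't': array([-0.64985875, -0.0416458 ,  0.38092345])}
```

View pics/side0.png

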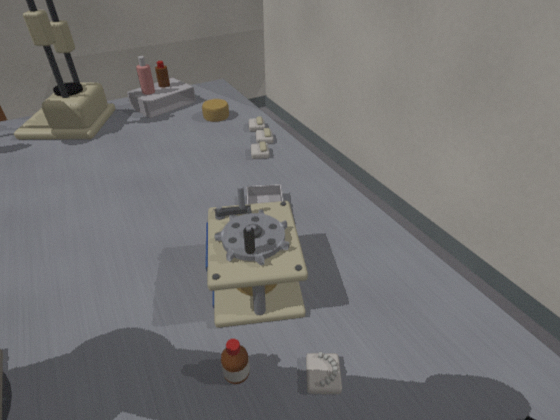

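View pics/top0.png

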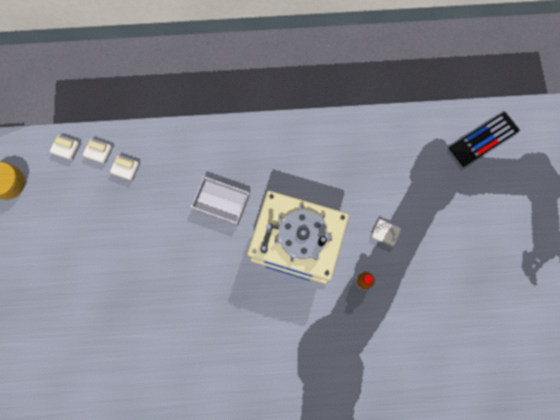

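View pics/wrist0.png

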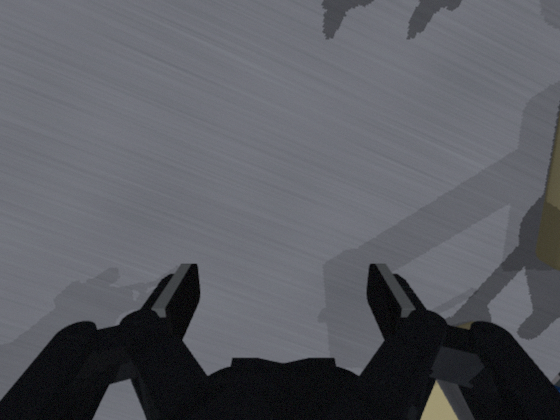

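Run:
```python
import cv2
t=cv2.imread("pics/top0.png")[180:290,240:410];cv2.imwrite("pics/topz.png",cv2.resize(t,None,fx=4.7,fy=4.7,interpolation=cv2.INTER_CUBIC))
t=cv2.imread("pics/side0.png")[175:325,195:315];cv2.imwrite("pics/sidez.png",cv2.resize(t,None,fx=4,fy=4,interpolation=cv2.INTER_CUBIC))
```

```text
(no output)
```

View pics/topz.png

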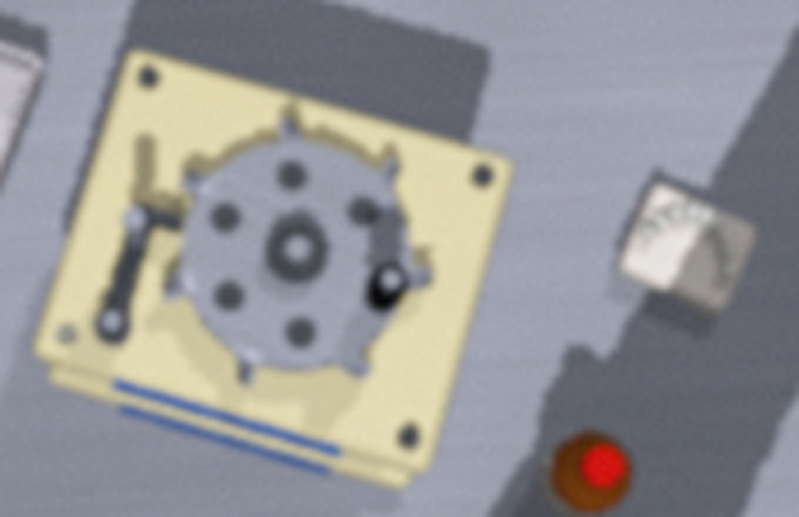

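View pics/sidez.png

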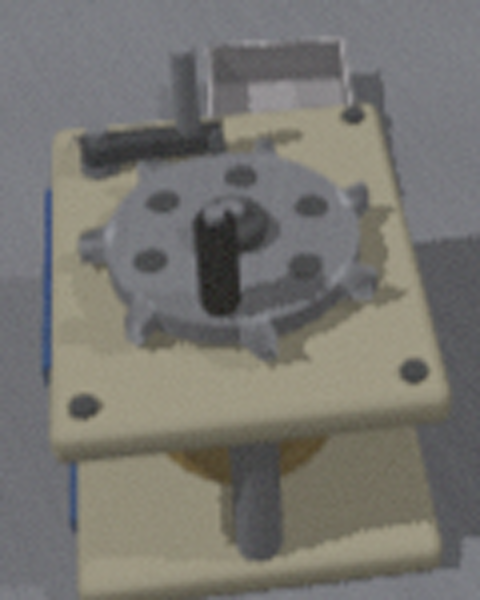

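```bash
cat > h.py <<'E'
import numpy as np, cv2
from scipy.spatial.transform import Rotation as Ro
def ray(c,uv):
    d=np.linalg.inv(c["K"])@np.array([uv[0],uv[1],1.]); R=np.array(c["R"]);return -R.T@c["t"],R.T@d
def plane(c,uv,z):
    o,d=ray(c,uv);return o+d*(z-o[2])/d[2]
def tri(l):
    A=0;b=0
    for c,uv in l:
        o,d=ray(c,uv);d=d/np.linalg.norm(d);P=np.eye(3)-np.outer(d,d);A=A+P;b=b+P@o
    return np.linalg.solve(A,b)
def proj(c,X):
    p=c["K"]@(c["R"]@np.array(X)+c["t"]);return p[:2]/p[2]
E
python3 - <<'E'
from rig import *
from h import *
T=calibration("top");S=calibration("side")
tz=lambda x,y:((x+.5)/4.7-.5+240,(y+.5)/4.7-.5+180)
sz=lambda x,y:((x+.5)/4-.5+195,(y+.5)/4-.5+175)
print("handle top",tri([(T,tz(393,278)),(S,sz(220,208))]))
print("peg top",tri([(T,tz(137,213)),(S,sz(184,56))]))
print("hub top",tri([(T,tz(297,248)),(S,sz(236,212))]), plane(T,tz(297,248),.153),plane(S,sz(240,215),.153))
print("handle z.195",plane(T,tz(393,278),.195),plane(S,sz(220,208),.195))
print("pivot",plane(T,tz(113,320),.145))
for p in [(135,50),(512,158),(425,472),(38,352)]: print("corner",plane(T,tz(*p),.125))
print("bottle cap",plane(T,tz(605,467),.085),"model",plane(T,tz(685,245),.02))
s=get_state();print(Ro.from_quat(s["tcp_rot"]).as_matrix())
c=calibration("wrist");print("cam pos",-c["R"].T@c["t"])
E
```

```text
handle top [ 0.53614921 -0.02692101  0.1999014 ]
peg top [0.57560696 0.09291937 0.1882987 ]
hub top [0.56151659 0.01481259 0.15472761] [0.56119432 0.01486954 0.153     ] [0.56366019 0.01386417 0.153     ]
handle z.195 [ 0.53598742 -0.02717982  0.195     ] [ 0.53932293 -0.02177642  0.195     ]
pivot [0.5325394  0.10850422 0.145     ]
corner [0.67661295 0.08945668 0.125     ]
corner [ 0.60587141 -0.1010406   0.125     ]
corner [ 0.44879202 -0.04170004  0.125     ]
corner [0.52190531 0.14784335 0.125     ]
bottle cap [ 0.4479804  -0.13930038  0.085     ] model [ 0.57251801 -0.21013104  0.02      ]
[[-5.69846949e-04  3.77202662e-01 -9.26130567e-01]
 [ 1.28421919e-03 -9.26129677e-01 -3.77203090e-01]
 [-9.99999013e-01 -1.40430267e-03  4.33412745e-05]]
cam pos [ 0.32123175 -0.5718069   0.37304361]
```

send_rows:
  linear:
    - [-36,-30,-31]
    - [-36,-62,-65]
    - [-36,-95,-98]
    - [-36,-127,-132]
    - [-36,-160,-166]
    - [-36,-192,-200]
    - [-36,-225,-234]
    - [-36,-257,-268]
    - [-36,-290,-302]
    - [-36,-322,-336]
    - [-36,-355,-370]
    - [-36,-387,-404]
    - [-36,-420,-438]
    - [-36,-452,-472]
    - [-36,-480,-500]
    - [-36,-495,-516]
    - [-36,-502,-523]
    - [-36,-502,-523]
    - [-36,-502,-523]
    - [-36,-502,-523]
  rot:
    - [2,0,0]
    - [4,0,0]
    - [7,0,0]
    - [10,0,0]
    - [13,0,0]
    - [16,0,0]
    - [19,0,0]
    - [22,0,0]
    - [25,0,0]
    - [28,0,0]
    - [30,0,0]
    - [32,0,0]
    - [34,0,0]
    - [36,0,0]
    - [37,0,0]
    - [37,0,0]
    - [37,0,0]
    - [37,0,0]
    - [37,0,0]
    - [37,0,0]
  gripper: [100,90,80,70,60,50,40,40,40,40,40,40,40,40,40,40,40,40,40,40]

```text
time: 2.15
tcp_pos: [0.5398, 0.0582, 0.4408]
tcp_rot: [-0.701, 0.093, 0.701, 0.092]
contact_force: [0.4, -0.3, 0.1]
width: 0.0342
```

Run:
```python
from rig import *
from h import *
import pickle
c=calibration("wrist");im=snapshot("wrist");s=get_state();pickle.dump(c,open("w1.pkl","wb"))
cv2.imwrite("pics/w1.png",cv2.cvtColor(im,cv2.COLOR_RGB2BGR))
print(s["time"],s["tcp_pos"],s["qpos"],s["contact_force"],s["width"]);print(Ro.from_quat(s["tcp_rot"]).as_matrix())
```

```text
2.2 [0.53987224 0.05842593 0.44086823] [-0.20685501  0.43353869  0.06838259  1.77346264 -0.03484303  0.93604005
 -1.95665096] [0.20195906 0.34068924 0.27225545] 0.03445778037704766
[[-1.70205775e-04 -2.58768507e-01 -9.65939352e-01]
 [-6.85591769e-04 -9.65939108e-01  2.58768563e-01]
 [-9.99999750e-01  7.06283972e-04 -1.30011436e-05]]
```

View pics/w1.png

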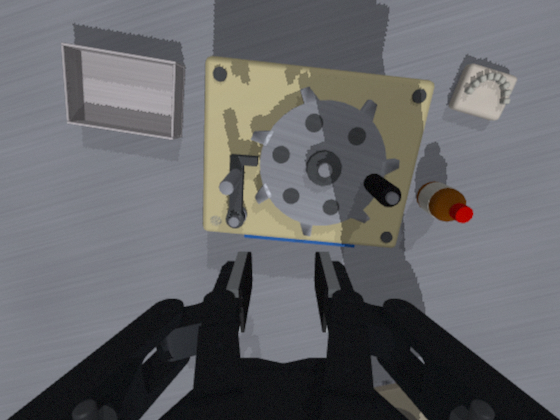

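Run:
```python
import cv2
t=cv2.imread("pics/w1.png")[80:250,200:420];cv2.imwrite("pics/w1z.png",cv2.resize(t,None,fx=3.5,fy=3.5,interpolation=cv2.INTER_CUBIC))
```

```text
(no output)
```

View pics/w1z.png

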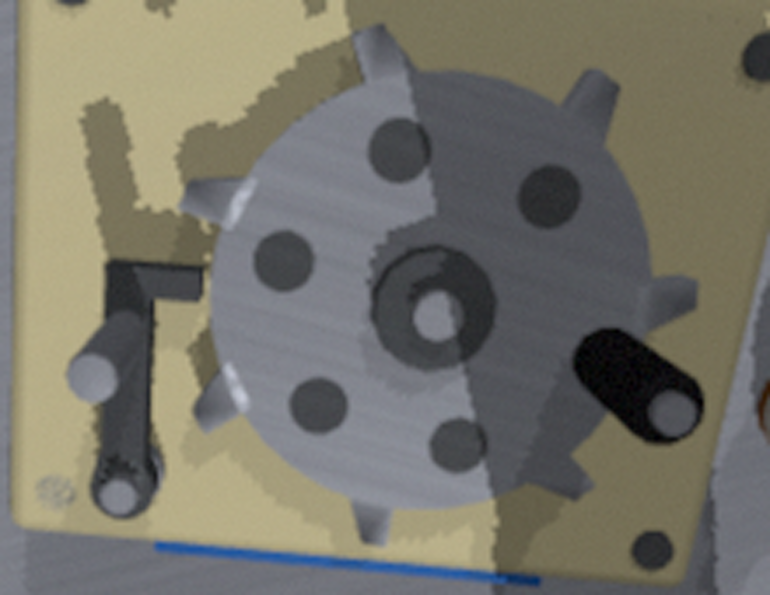

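Run:
```python
from rig import *
from h import *
import pickle
W=pickle.load(open("w1.pkl","rb"));T=calibration("top");S=calibration("side")
z=lambda x,y:((x+.5)/3.5-.5+200,(y+.5)/3.5-.5+80)
tz=lambda x,y:((x+.5)/4.7-.5+240,(y+.5)/4.7-.5+180)
sz=lambda x,y:((x+.5)/4-.5+195,(y+.5)/4-.5+175)
print("handle top tri",tri([(W,z(673,413)),(T,tz(393,278)),(S,sz(220,208))]))
print("peg top tri",tri([(W,z(93,378)),(T,tz(137,213)),(S,sz(184,56))]))
for zz in(.19,.195,.2): print(zz,"handle",plane(W,z(673,413),zz),"peg",plane(W,z(93,378),zz))
print("hub",plane(W,z(434,308),.153));print("pivot",plane(W,z(119,495),.145)); print("peg base",plane(W,z(127,318),.14))
a=plane(W,z(155,545),.125);b=plane(W,z(540,580),.125);print("blue edge",np.degrees(np.arctan2(*(a-b)[1::-1])))
```

```text
handle top tri [ 0.53655569 -0.02662684  0.1991507 ]
peg top tri [0.57516083 0.09309952 0.18883321]
0.19 handle [ 0.53352274 -0.02919494  0.19      ] peg [0.57465857 0.09347514 0.19      ]
0.195 handle [ 0.53547045 -0.02770452  0.195     ] peg [0.57567058 0.09217524 0.195     ]
0.2 handle [ 0.53741816 -0.0262141   0.2       ] peg [0.57668259 0.09087534 0.2       ]
hub [0.56226999 0.01411726 0.153     ]
pivot [0.5319786  0.10882073 0.145     ]
peg base [0.5778564  0.09250676 0.14      ]
blue edge 69.35045141895496
```

send_rows:
  linear:
    - [10,-20,-12]
    - [20,-42,-25]
    - [20,-42,-25]
    - [50,-42,-25]
    - [80,-42,-25]
    - [100,-42,-25]
    - [110,-42,-25]
    - [115,-42,-25]
    - [115,-42,-25]
    - [115,-42,-25]
  rot:
    - [0,0,0]
    - [0,0,0]
    - [0,0,0]
    - [0,0,0]
    - [0,0,0]
    - [0,0,0]
    - [0,0,0]
    - [0,0,0]
    - [0,0,0]
    - [0,0,0]
  gripper: [40,40,40,40,40,40,40,40,40,40]

```text
time: 3.2
tcp_pos: [0.5756, 0.0942, 0.3268]
tcp_rot: [0.702, -0.091, -0.701, -0.092]
contact_force: [0.2, -0.4, 0.6]
width: 0.0343
```

Run:
```python
from rig import *
from h import *
im=snapshot("wrist");s=get_state()
cv2.imwrite("pics/w2.png",cv2.cvtColor(im,cv2.COLOR_RGB2BGR))
print(s["time"],s["tcp_pos"],s["contact_force"],s["width"])
```

```text
3.25 [0.57558569 0.09434488 0.32687296] [ 0.13296184  0.08384222 -0.03661328] 0.03432973831691186
```

View pics/w2.png

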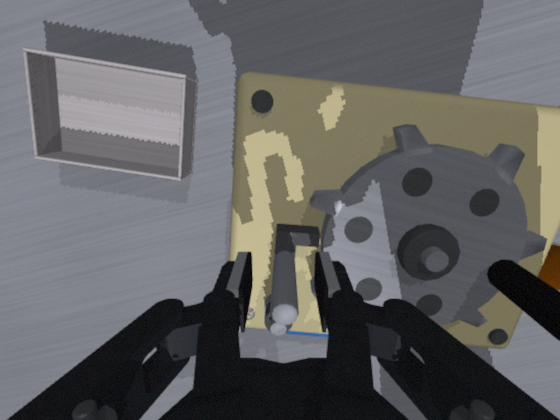

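send_rows:
  linear:
    - [0,-4,0]
    - [0,-8,0]
    - [0,-12,0]
    - [0,-16,1]
    - [0,-20,2]
    - [0,-24,3]
    - [0,-28,3]
    - [0,-31,3]
    - [0,-33,3]
    - [0,-35,3]
    - [0,-35,3]
    - [0,-35,3]
  rot:
    - [0,0,0]
    - [0,0,0]
    - [0,0,0]
    - [0,0,0]
    - [0,0,0]
    - [0,0,0]
    - [0,0,0]
    - [0,0,0]
    - [0,0,0]
    - [0,0,0]
    - [0,0,0]
    - [0,0,0]
  gripper: [40,40,40,40,40,40,40,40,40,40,40,40]

```text
time: 4.45
tcp_pos: [0.5814, 0.1292, 0.3257]
tcp_rot: [0.701, -0.091, -0.701, -0.091]
contact_force: [-0.3, -0.8, -0.5]
width: 0.0344
```

Run:
```python
from rig import *
from h import *
im=snapshot("wrist");s=get_state()
cv2.imwrite("pics/w3.png",cv2.cvtColor(im,cv2.COLOR_RGB2BGR))
print(s["time"],s["tcp_pos"],s["contact_force"],s["width"])
```

```text
4.5 [0.58149006 0.12916057 0.32580255] [ 0.51372996 -0.45691346 -1.06991267] 0.03414070620303598
```

View pics/w3.png

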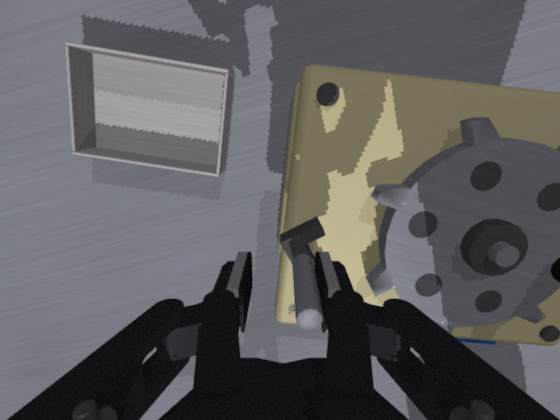

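send_rows:
  linear:
    - [0,8,3]
    - [0,10,3]
    - [-40,10,3]
    - [-75,10,3]
    - [-77,40,3]
    - [-77,80,3]
    - [-77,120,3]
    - [-77,150,3]
    - [-77,162,3]
    - [-77,162,3]
    - [-60,162,3]
    - [-30,162,3]
    - [-14,162,3]
    - [-8,162,3]
    - [-8,162,3]
    - [-8,162,3]
  rot:
    - [0,0,0]
    - [0,0,0]
    - [0,0,0]
    - [0,0,0]
    - [0,0,0]
    - [0,0,0]
    - [0,0,0]
    - [0,0,0]
    - [0,0,0]
    - [0,0,0]
    - [0,0,0]
    - [0,0,0]
    - [0,0,0]
    - [0,0,0]
    - [0,0,0]
    - [0,0,0]
  gripper: [40,40,40,40,45,45,45,45,45,45,45,45,45,45,45,45]

```text
time: 6.1
tcp_pos: [0.5375, -0.0259, 0.3344]
tcp_rot: [0.702, -0.091, -0.701, -0.091]
contact_force: [0.1, -1.1, 0.3]
width: 0.0387
```

Run:
```python
from rig import *
from h import *
im=snapshot("wrist");s=get_state()
cv2.imwrite("pics/w4.png",cv2.cvtColor(im,cv2.COLOR_RGB2BGR))
print(s["time"],s["tcp_pos"],s["contact_force"],s["width"])
```

```text
6.15 [ 0.53746525 -0.02623459  0.33459933] [-0.1889103  -0.67938078  0.76662471] 0.038241092838030434
```

View pics/w4.png

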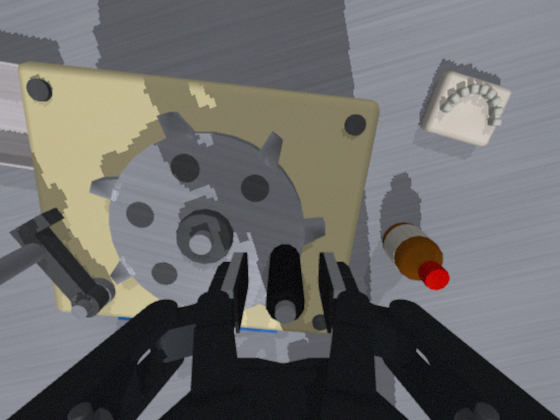

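send_rows:
  linear:
    - [0,0,0]
    - [0,0,0]
    - [0,0,0]
    - [0,0,0]
    - [0,0,0]
    - [0,0,0]
    - [0,0,0]
  rot:
    - [0,0,0]
    - [0,0,0]
    - [0,0,0]
    - [0,0,0]
    - [0,0,0]
    - [0,0,0]
    - [0,0,0]
  gripper: [40,30,22,15,10,10,10]
  squeeze: 35

```text
time: 6.85
tcp_pos: [0.537, -0.0267, 0.3343]
tcp_rot: [0.702, -0.091, -0.701, -0.091]
contact_force: [-0.6, 0.9, 5.3]
width: 0.0171
```

Run:
```python
from rig import *
from h import *
s=get_state()
print(s["time"],s["tcp_pos"],s["contact_force"],s["width"])
p0=s["tcp_pos"];R=Ro.from_quat(s["tcp_rot"]).as_matrix();c=np.array([.562,.0143]);d=p0[:2]-c
print("r,ang",np.hypot(*d),np.degrees(np.arctan2(d[1],d[0])))
d=d/np.hypot(*d)*.048
for a in range(4,73,4):
    Z=Ro.from_euler('z',a,degrees=True).as_matrix()[:2,:2]
    t=np.r_[Z@d-d,0]; print(a,np.round(1000*(R.T@t),1))
```

```text
6.85 [ 0.53701928 -0.02669722  0.33425885] [-0.56685319  0.89264567  5.26253617] 0.017139791103497667
r,ang 0.048008418518318295 -121.3550908870874
4 [ 0.   0.8 -3.2]
8 [ 0.   1.5 -6.5]
12 [ 0.   1.8 -9.9]
16 [  0.    2.  -13.2]
20 [  0.    1.9 -16.6]
24 [  0.    1.6 -19.9]
28 [  0.    1.  -23.2]
32 [  0.    0.2 -26.5]
36 [  0.   -0.8 -29.7]
40 [  0.   -2.  -32.8]
44 [  0.   -3.4 -35.8]
48 [  0.   -5.1 -38.7]
52 [  0.   -6.9 -41.5]
56 [  0.   -9.  -44.2]
60 [  0.  -11.2 -46.7]
64 [  0.  -13.6 -49. ]
68 [  0.1 -16.1 -51.2]
72 [  0.1 -18.8 -53.2]
```

send_rows:
  linear:
    - [0,0.4,-1.6]
    - [0,0.8,-3.2]
    - [0,1.2,-4.8]
    - [0,1.5,-6.5]
    - [0,1.7,-8.2]
    - [0,1.8,-9.9]
    - [0,1.9,-11.5]
    - [0,2,-13.2]
  rot:
    - [0,0,0]
    - [0,0,0]
    - [0,0,0]
    - [0,0,0]
    - [0,0,0]
    - [0,0,0]
    - [0,0,0]
    - [0,0,0]
  gripper: [10,10,10,10,10,10,10,10]

```text
time: 7.65
tcp_pos: [0.5477, -0.0314, 0.3342]
tcp_rot: [-0.7, 0.091, 0.703, 0.091]
contact_force: [-6.0, 2.5, 11.5]
width: 0.0171
```

```bash
cat > st.py <<'E'
from rig import *
from h import *
s=get_state();p0=s["tcp_pos"];c=np.array([.562,.0143]);d=p0[:2]-c;u=d/np.hypot(*d);t=np.array([-u[1],u[0]])
R=Ro.from_quat(s["tcp_rot"]).as_matrix();f=s["contact_force"]
print(s["time"],p0,"F",f.round(1),"w",s["width"].round(4),"r",np.hypot(*d).round(4),"ang",np.degrees(np.arctan2(d[1],d[0])).round(1),"Ft",(f[:2]@t).round(1),"Fr",(f[:2]@u).round(1))
print("yaw of tool y",np.degrees(np.arctan2(R[1,1],R[0,1])))
E
python3 st.py
```

```text
Traceback (most recent call last):
  File "st.py", line 5, in <module>
    print(s["time"],p0,"F",f.round(1),"w",s["width"].round(4),"r",np.hypot(*d).round(4),"ang",np.degrees(np.arctan2(d[1],d[0])).round(1),"Ft",(f[:2]@t).round(1),"Fr",(f[:2]@u).round(1))
                                          ^^^^^^^^^^^^^^^^
AttributeError: 'float' object has no attribute 'round'
```

```bash
sed -i 's/s\["width"\].round(4)/round(s["width"],4)/' st.py; python3 st.py
python3 - <<'E'
from rig import *
from h import *
s=get_state();R=Ro.from_quat(s["tcp_rot"]).as_matrix();f=lambda a:.048*np.array([np.cos(np.radians(a)),np.sin(np.radians(a)),0])
b=-121.36+16
for a in range(4,61,4): print(a,np.round(1000*(R.T@(f(b+a)-f(b))),1))
E
```

```text
7.65 [ 0.54765603 -0.03144056  0.33418683] F [-6.   2.5 11.5] w 0.0171 r 0.0479 ang -107.4 Ft -6.5 Fr -0.6
yaw of tool y -104.81840132827267
4 [-0.  -0.1 -3.3]
8 [-0.  -0.4 -6.7]
12 [ -0.  -1. -10.]
16 [ -0.1  -1.7 -13.2]
20 [ -0.1  -2.7 -16.4]
24 [ -0.1  -4.  -19.6]
28 [ -0.1  -5.4 -22.6]
32 [ -0.1  -7.1 -25.5]
36 [ -0.1  -8.9 -28.3]
40 [ -0.1 -10.9 -31. ]
44 [ -0.1 -13.2 -33.5]
48 [ -0.2 -15.5 -35.8]
52 [ -0.2 -18.1 -38. ]
56 [ -0.2 -20.8 -40. ]
60 [ -0.2 -23.6 -41.8]
```

send_rows:
  linear:
    - [-0.3,-0.1,-1.7]
    - [-0.6,-0.1,-3.3]
    - [-1,-0.2,-5]
    - [-1,-0.4,-6.7]
    - [-1,-0.7,-8.3]
    - [-1,-1,-10]
    - [-1,-1.3,-11.6]
    - [-1,-1.7,-13.2]
    - [-1,-2.2,-14.8]
    - [-1,-2.7,-16.4]
    - [-1,-3.3,-18]
    - [-1,-4,-19.6]
    - [-1,-4.7,-21.1]
    - [-1,-5.4,-22.6]
    - [-1,-6.2,-24.1]
    - [-1,-7.1,-25.5]
    - [-1,-8,-26.9]
    - [-1,-8.9,-28.3]
    - [-1,-9.9,-29.7]
    - [-1,-10.9,-31]
  rot:
    - [0,0,0]
    - [0,0,0]
    - [0,0,0]
    - [0,0,0]
    - [0,0,0]
    - [0,0,0]
    - [0,0,0]
    - [0,0,0]
    - [0,0,0]
    - [0,0,0]
    - [0,0,0]
    - [0,0,0]
    - [0,0,0]
    - [0,0,0]
    - [0,0,0]
    - [0,0,0]
    - [0,0,0]
    - [0,0,0]
    - [0,0,0]
    - [0,0,0]
  gripper: [10,10,10,10,10,10,10,10,10,10,10,10,10,10,10,10,10,10,10,10]

```text
time: 9.65
tcp_pos: [0.5798, -0.0306, 0.3342]
tcp_rot: [-0.699, 0.092, 0.703, 0.091]
contact_force: [-5.6, -1.2, 5.2]
width: 0.0172
```

```bash
python3 st.py;  python3 - <<'E'
from rig import *
from h import *
s=get_state();R=Ro.from_quat(s["tcp_rot"]).as_matrix();f=lambda a:.048*np.array([np.cos(np.radians(a)),np.sin(np.radians(a)),0])
b=-121.36+56
for a in range(2,74,2): print(a,np.round(1000*(R.T@(f(b+a)-f(b)))[1:],1))
E
```

```text
9.65 [ 0.5797781  -0.03056727  0.33424723] F [-5.6 -1.2  5.2] w 0.0172 r 0.0483 ang -68.4 Ft -5.6 Fr -0.9
yaw of tool y -104.89334645469877
2 [-1.1 -1.3]
4 [-2.2 -2.5]
6 [-3.4 -3.7]
8 [-4.6 -4.9]
10 [-5.9 -6. ]
12 [-7.2 -7. ]
14 [-8.5 -8. ]
16 [-9.9 -9. ]
18 [-11.3  -9.9]
20 [-12.7 -10.8]
22 [-14.1 -11.6]
24 [-15.6 -12.4]
26 [-17.1 -13.1]
28 [-18.7 -13.8]
30 [-20.2 -14.4]
32 [-21.8 -15. ]
34 [-23.4 -15.5]
36 [-25.  -15.9]
38 [-26.7 -16.3]
40 [-28.3 -16.6]
42 [-30.  -16.9]
44 [-31.6 -17.1]
46 [-33.3 -17.3]
48 [-35.  -17.4]
50 [-36.6 -17.4]
52 [-38.3 -17.4]
54 [-40.  -17.4]
56 [-41.6 -17.2]
58 [-43.3 -17. ]
60 [-45.  -16.8]
62 [-46.6 -16.5]
64 [-48.3 -16.1]
66 [-49.9 -15.7]
68 [-51.5 -15.2]
70 [-53.1 -14.7]
72 [-54.6 -14.1]
```

send_rows:
  linear:
    - [0,-1.1,-1.3]
    - [0,-2.2,-2.5]
    - [0,-3.4,-3.7]
    - [0,-4.6,-4.9]
    - [0,-5.9,-6]
    - [0,-7.2,-7]
    - [0,-8.5,-8]
    - [0,-9.9,-9]
    - [0,-11.3,-9.9]
    - [0,-11.3,-9.9]
  rot:
    - [0,0,0]
    - [0,0,0]
    - [0,0,0]
    - [0,0,0]
    - [0,0,0]
    - [0,0,0]
    - [0,0,0]
    - [0,0,0]
    - [0,0,0]
    - [0,0,0]
  gripper: [10,10,10,10,10,10,10,10,10,10]

```text
time: 10.65
tcp_pos: [0.5928, -0.023, 0.3343]
tcp_rot: [-0.699, 0.093, 0.703, 0.091]
contact_force: [-4.4, -2.8, 3.6]
width: 0.0167
```

```bash
python3 st.py;  python3 - <<'E'
from rig import *
from h import *
s=get_state();R=Ro.from_quat(s["tcp_rot"]).as_matrix();f=lambda a:.048*np.array([np.cos(np.radians(a)),np.sin(np.radians(a)),0])
b=-121.36+74
for a in range(1,56,1): print(a,np.round(1000*(R.T@(f(b+a)-f(b)))[1:],1),end=' ')
E
```

```text
10.65 [ 0.59275972 -0.02295248  0.33429677] F [-4.4 -2.8  3.6] w 0.0167 r 0.0483 ang -50.5 Ft -5.2 Fr -0.6
yaw of tool y -104.91836896192456
1 [-0.7 -0.4] 2 [-1.4 -0.9] 3 [-2.2 -1.3] 4 [-2.9 -1.7] 5 [-3.6 -2.1] 6 [-4.4 -2.5] 7 [-5.1 -2.8] 8 [-5.9 -3.2] 9 [-6.7 -3.5] 10 [-7.4 -3.9] 11 [-8.2 -4.2] 12 [-9.  -4.5] 13 [-9.8 -4.8] 14 [-10.6  -5. ] 15 [-11.4  -5.3] 16 [-12.2  -5.5] 17 [-13.   -5.8] 18 [-13.8  -6. ] 19 [-14.6  -6.2] 20 [-15.4  -6.4] 21 [-16.2  -6.5] 22 [-17.   -6.7] 23 [-17.9  -6.8] 24 [-18.7  -7. ] 25 [-19.5  -7.1] 26 [-20.4  -7.2] 27 [-21.2  -7.3] 28 [-22.   -7.3] 29 [-22.9  -7.4] 30 [-23.7  -7.4] 31 [-24.5  -7.5] 32 [-25.4  -7.5] 33 [-26.2  -7.5] 34 [-27.1  -7.5] 35 [-27.9  -7.4] 36 [-28.7  -7.4] 37 [-29.6  -7.3] 38 [-30.4  -7.3] 39 [-31.2  -7.2] 40 [-32.1  -7.1] 41 [-32.9  -7. ] 42 [-33.7  -6.8] 43 [-34.5  -6.7] 44 [-35.4  -6.5] 45 [-36.2  -6.3] 46 [-37.   -6.2] 47 [-37.8  -5.9] 48 [-38.6  -5.7] 49 [-39.4  -5.5] 50 [-40.2  -5.3] 51 [-41.  -5.] 52 [-41.8  -4.7] 53 [-42.6  -4.4] 54 [-43.4  -4.1] 55 [-44.2  -3.8]
```

send_rows:
  linear:
    - [0,-0.7,-0.4]
    - [0,-1.4,-0.9]
    - [0,-2.2,-1.3]
    - [0,-2.9,-1.7]
  rot:
    - [0,0,0]
    - [0,0,0]
    - [0,0,0]
    - [0,0,0]
  gripper: [10,10,10,10]

```text
time: 11.05
tcp_pos: [0.595, -0.021, 0.3343]
tcp_rot: [-0.699, 0.093, 0.703, 0.091]
contact_force: [-5.1, -3.7, 4.3]
width: 0.0171
```

send_rows:
  linear:
    - [0,-0.7,-0.4]
    - [0,-1.5,-0.8]
    - [0,-2.2,-1.1]
    - [0,-3.0,-1.5]
  rot:
    - [0,0,0]
    - [0,0,0]
    - [0,0,0]
    - [0,0,0]
  gripper: [10,10,10,10]

```text
time: 11.45
tcp_pos: [0.5973, -0.0187, 0.3343]
tcp_rot: [-0.7, 0.093, 0.703, 0.091]
contact_force: [-5.1, -3.2, 3.4]
width: 0.0172
```

send_rows:
  linear:
    - [0,-0.8,-0.3]
    - [0,-1.5,-0.7]
    - [0,-2.3,-1.0]
    - [0,-3.1,-1.3]
  rot:
    - [0,0,0]
    - [0,0,0]
    - [0,0,0]
    - [0,0,0]
  gripper: [10,10,10,10]

```text
time: 11.85
tcp_pos: [0.5995, -0.0162, 0.3343]
tcp_rot: [-0.7, 0.093, 0.703, 0.091]
contact_force: [-4.3, -5.7, 3.2]
width: 0.0172
```

send_rows:
  linear:
    - [0,-0.8,-0.2]
    - [0,-1.6,-0.5]
    - [0,-2.4,-0.8]
  rot:
    - [0,0,0]
    - [0,0,0]
    - [0,0,0]
  gripper: [10,10,10]

```text
time: 12.15
tcp_pos: [0.601, -0.0142, 0.3343]
tcp_rot: [-0.7, 0.094, 0.702, 0.091]
contact_force: [-3.6, -4.4, 3.3]
width: 0.0172
```

```bash
python3 st.py
```

```text
12.15 [ 0.60099629 -0.01422143  0.33431091] F [-3.6 -4.4  3.3] w 0.0172 r 0.0483 ang -36.2 Ft -5.7 Fr -0.3
yaw of tool y -104.95768083835402
```

Still free (85°). Continue.

send_rows:
  linear:
    - [0,-0.8,-0.2]
    - [0,-1.6,-0.5]
    - [0,-2.4,-0.7]
    - [0,-3.2,-0.9]
  rot:
    - [0,0,0]
    - [0,0,0]
    - [0,0,0]
    - [0,0,0]
  gripper: [10,10,10,10]

```text
time: 12.55
tcp_pos: [0.6028, -0.0115, 0.3343]
tcp_rot: [-0.7, 0.094, 0.702, 0.09]
contact_force: [-3.5, -5.4, 3.8]
width: 0.0169
```

```bash
python3 st.py
```

```text
12.55 [ 0.60282566 -0.01148262  0.33428517] F [-3.5 -5.4  3.8] w 0.0169 r 0.0483 ang -32.3 Ft -6.4 Fr -0.1
yaw of tool y -104.96481224865795
```

send_rows:
  linear:
    - [0,-0.8,-0.2]
    - [0,-1.6,-0.3]
    - [0,-2.4,-0.5]
    - [0,-3.3,-0.7]
  rot:
    - [0,0,0]
    - [0,0,0]
    - [0,0,0]
    - [0,0,0]
  gripper: [10,10,10,10]

```text
time: 12.95
tcp_pos: [0.6043, -0.009, 0.3343]
tcp_rot: [-0.7, 0.094, 0.702, 0.09]
contact_force: [-4.4, -7.3, 3.4]
width: 0.0171
```

```bash
python3 st.py
```

```text
12.95 [ 0.60430315 -0.00903131  0.33430393] F [-4.4 -7.3  3.4] w 0.0171 r 0.0483 ang -28.9 Ft -8.5 Fr -0.3
yaw of tool y -104.98100413760295
```

send_rows:
  linear:
    - [0,-0.8,-0.1]
  rot:
    - [0,0,0]
  gripper: [10]

```text
time: 13.05
tcp_pos: [0.6045, -0.0088, 0.3343]
tcp_rot: [-0.7, 0.094, 0.702, 0.09]
contact_force: [-3.8, -9.0, 4.3]
width: 0.017
```

```bash
python3 st.py
```

```text
13.05 [ 0.60445066 -0.00876132  0.33427803] F [-3.8 -9.   4.3] w 0.017 r 0.0483 ang -28.5 Ft -9.7 Fr 0.9
yaw of tool y -104.9969311685797
```

send_rows:
  linear:
    - [0,-0.8,-0.1]
    - [0,-0.8,-0.1]
  rot:
    - [0,0,0]
    - [0,0,0]
  gripper: [10,10]

```text
time: 13.25
tcp_pos: [0.6046, -0.0086, 0.3343]
tcp_rot: [-0.7, 0.095, 0.702, 0.09]
contact_force: [-4.7, -8.6, 3.1]
width: 0.0169
```

```bash
python3 st.py
```

```text
13.25 [ 0.60459902 -0.00856916  0.33430075] F [-4.7 -8.6  3.1] w 0.0169 r 0.0483 ang -28.2 Ft -9.8 Fr -0.1
yaw of tool y -105.02889645169249
```

send_rows:
  linear:
    - [0,-0.6,-0.1]
    - [0,-1.2,-0.2]
    - [0,-1.2,-0.2]
  rot:
    - [0,0,0]
    - [0,0,0]
    - [0,0,0]
  gripper: [10,10,10]

```text
time: 13.55
tcp_pos: [0.6048, -0.0082, 0.3343]
tcp_rot: [-0.699, 0.096, 0.703, 0.09]
contact_force: [-6.1, -9.2, 4.4]
width: 0.0171
```

```bash
python3 st.py
```

```text
13.55 [ 0.60484447 -0.00820368  0.33426856] F [-6.1 -9.2  4.4] w 0.0171 r 0.0484 ang -27.7 Ft -11.0 Fr -1.1
yaw of tool y -105.05900241010026
```

send_rows:
  linear:
    - [0,-0.6,-0.1]
    - [0,-1.2,-0.2]
    - [0,-1.2,-0.2]
    - [0,-1.2,-0.2]
  rot:
    - [0,0,0]
    - [0,0,0]
    - [0,0,0]
    - [0,0,0]
  gripper: [10,10,10,10]

```text
time: 13.95
tcp_pos: [0.605, -0.0079, 0.3343]
tcp_rot: [-0.699, 0.096, 0.703, 0.09]
contact_force: [-6.4, -11.6, 6.3]
width: 0.017
```

```bash
python3 st.py
```

```text
13.95 [ 0.60504928 -0.00789986  0.334262  ] F [ -6.4 -11.6   6.3] w 0.017 r 0.0484 ang -27.3 Ft -13.3 Fr -0.4
yaw of tool y -105.09615451934611
```

send_rows:
  linear:
    - [0,1.5,0.2]
    - [0,3,0.4]
    - [0,4.5,0.6]
    - [0,4.5,0.6]
  rot:
    - [0,0,0]
    - [0,0,0]
    - [0,0,0]
    - [0,0,0]
  gripper: [10,10,10,10]

```text
time: 14.35
tcp_pos: [0.6044, -0.0089, 0.3343]
tcp_rot: [-0.7, 0.094, 0.702, 0.091]
contact_force: [-3.3, -6.0, 1.9]
width: 0.017
```

```bash
python3 st.py
```

```text
14.35 [ 0.60439203 -0.00885698  0.33430787] F [-3.3 -6.   1.9] w 0.017 r 0.0483 ang -28.6 Ft -6.8 Fr -0.1
yaw of tool y -104.96712070393488
```

send_rows:
  linear:
    - [0,1.5,0.2]
    - [0,3,0.4]
    - [0,3,0.4]
    - [0,3,0.4]
    - [0,3,0.4]
    - [0,3,0.4]
    - [-20,3,0.4]
    - [-50,3,0.4]
    - [-80,3,0.4]
    - [-80,3,0.4]
    - [-80,3,0.4]
  rot:
    - [0,0,0]
    - [0,0,0]
    - [0,0,0]
    - [0,0,0]
    - [0,0,0]
    - [0,0,0]
    - [0,0,0]
    - [0,0,0]
    - [0,0,0]
    - [0,0,0]
    - [0,0,0]
  gripper: [10,10,20,30,40,45,45,45,45,45,45]

```text
time: 15.45
tcp_pos: [0.6044, -0.0084, 0.4154]
tcp_rot: [0.702, -0.091, -0.701, -0.091]
contact_force: [-0.6, -0.5, 0.3]
width: 0.0384
```

```bash
python3 st.py
python3 - <<'E'
from rig import *
from h import *
import pickle
c=calibration("wrist");im=snapshot("wrist");pickle.dump(c,open("w5.pkl","wb"))
cv2.imwrite("pics/w5.png",cv2.cvtColor(im,cv2.COLOR_RGB2BGR))
E
```

```text
15.45 [ 0.60441574 -0.00843185  0.41544842] F [-0.6 -0.5  0.3] w 0.0384 r 0.0481 ang -28.2 Ft -0.7 Fr -0.3
yaw of tool y -104.80473814405623
```

View pics/w5.png

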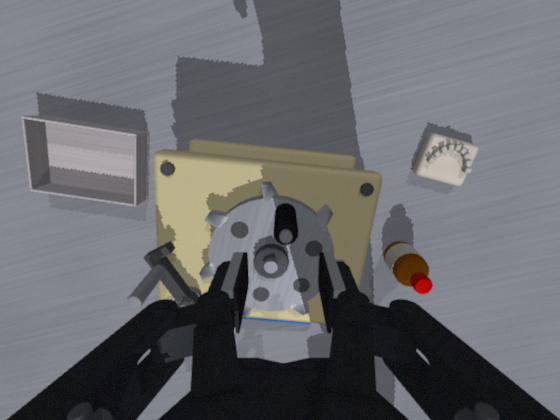

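send_rows:
  linear:
    - [0,-20,10]
    - [0,-50,26]
    - [0,-85,44]
    - [0,-110,57]
    - [0,-116,60]
    - [0,-116,60]
    - [0,-116,60]
  rot:
    - [0,0,0]
    - [0,0,0]
    - [0,0,0]
    - [0,0,0]
    - [0,0,0]
    - [0,0,0]
    - [0,0,0]
  gripper: [45,45,45,45,45,45,45]

```text
time: 16.2
tcp_pos: [0.5762, 0.1171, 0.4141]
tcp_rot: [-0.701, 0.092, 0.701, 0.091]
contact_force: [1.0, -0.6, 0.8]
width: 0.0388
```

```bash
python3 st.py
python3 - <<'E'
from rig import *
from h import *
import pickle
c=calibration("wrist");im=snapshot("wrist");pickle.dump(c,open("w6.pkl","wb"))
t=im[150:360,150:400]
cv2.imwrite("pics/w6.png",cv2.cvtColor(cv2.resize(t,None,fx=2.8,fy=2.8,interpolation=cv2.INTER_CUBIC),cv2.COLOR_RGB2BGR))
print(proj(c,[.5763,.119,.189]),proj(c,[.5763,.119,.139]))
E
```

```text
16.2 [0.576178   0.11713224 0.41406527] F [ 1.  -0.6  0.8] w 0.0388 r 0.1038 ang 82.1 Ft -1.1 Fr -0.5
yaw of tool y -104.92752162090791
[278.95425824 230.39420547] [279.61125262 208.03140429]
```

View pics/w6.png

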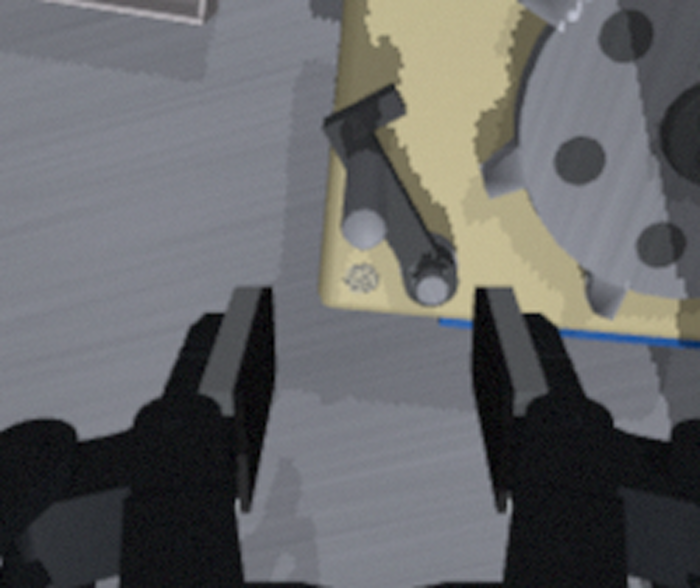

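send_rows:
  linear:
    - [30,-1,0]
    - [60,-1,0]
    - [80,-1,0]
    - [88,-1,0]
    - [88,-1,0]
    - [88,-1,0]
    - [88,-1,0]
  rot:
    - [0,0,0]
    - [0,0,0]
    - [0,0,0]
    - [0,0,0]
    - [0,0,0]
    - [0,0,0]
    - [0,0,0]
  gripper: [45,45,45,45,40,32,32]

```text
time: 16.95
tcp_pos: [0.5769, 0.1193, 0.328]
tcp_rot: [0.702, -0.091, -0.7, -0.092]
contact_force: [-0.8, 0.5, 0.8]
width: 0.0275
```

```bash
python3 st.py
python3 - <<'E'
from rig import *
from h import *
im=snapshot("wrist")
t=im[150:360,150:400]
cv2.imwrite("pics/w7.png",cv2.cvtColor(cv2.resize(t,None,fx=2.8,fy=2.8,interpolation=cv2.INTER_CUBIC),cv2.COLOR_RGB2BGR))
E
```

```text
16.95 [0.57685561 0.11934653 0.32799914] F [-0.8  0.5  0.8] w 0.0275 r 0.1061 ang 82.0 Ft 0.8 Fr 0.4
yaw of tool y -104.87047880818469
```

View pics/w7.png

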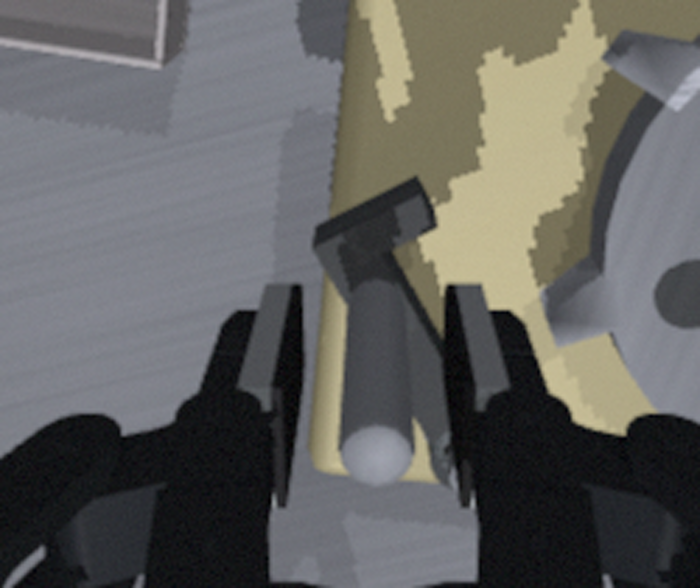

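send_rows:
  linear:
    - [0,3,0]
    - [0,6,0]
    - [0,9,-1]
    - [0,12,-1]
    - [0,15,-2]
    - [0,18,-2]
    - [0,21,-3]
    - [0,24,-3]
    - [0,24,-3]
  rot:
    - [0,0,0]
    - [0,0,0]
    - [0,0,0]
    - [0,0,0]
    - [0,0,0]
    - [0,0,0]
    - [0,0,0]
    - [0,0,0]
    - [0,0,0]
  gripper: [32,32,32,32,32,32,32,32,32]

```text
time: 17.9
tcp_pos: [0.5726, 0.0947, 0.3266]
tcp_rot: [-0.701, 0.092, 0.702, 0.091]
contact_force: [-0.6, 0.2, 0.0]
width: 0.0274
```

```bash
python3 st.py
python3 - <<'E'
from rig import *
from h import *
im=snapshot("wrist")
t=im[150:360,150:400]
cv2.imwrite("pics/w8.png",cv2.cvtColor(cv2.resize(t,None,fx=2.8,fy=2.8,interpolation=cv2.INTER_CUBIC),cv2.COLOR_RGB2BGR))
E
```

```text
17.9 [0.57255585 0.09465474 0.32655698] F [-0.6  0.2  0. ] w 0.0274 r 0.081 ang 82.5 Ft 0.7 Fr 0.2
yaw of tool y -104.89130914897426
```

View pics/w8.png

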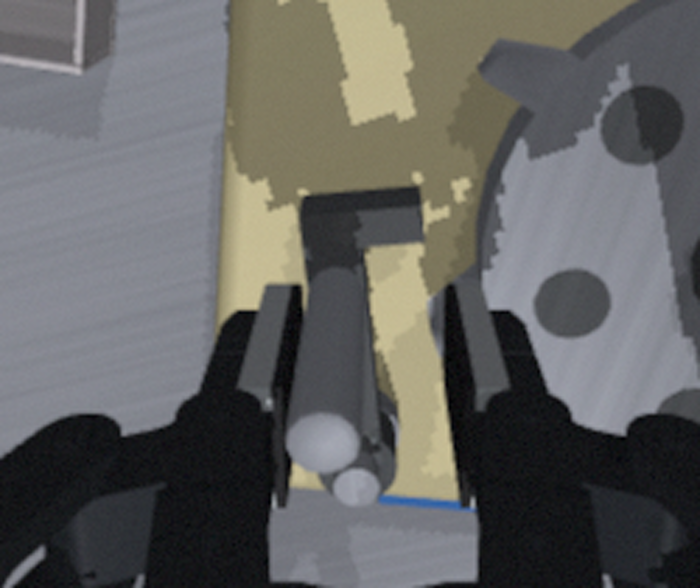

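send_rows:
  linear:
    - [0,1.5,0]
    - [0,3,-1]
    - [0,4.5,-1]
    - [0,6,-1]
    - [0,6,-1]
  rot:
    - [0,0,0]
    - [0,0,0]
    - [0,0,0]
    - [0,0,0]
    - [0,0,0]
  gripper: [32,32,32,32,32]

```text
time: 18.45
tcp_pos: [0.5723, 0.0892, 0.3266]
tcp_rot: [-0.701, 0.092, 0.701, 0.091]
contact_force: [0.1, 0.3, -0.3]
width: 0.0272
```

send_rows:
  linear:
    - [0,1,0]
    - [0,2,0]
    - [0,2,0]
  rot:
    - [0,0,0]
    - [0,0,0]
    - [0,0,0]
  gripper: [32,32,32]

```text
time: 18.75
tcp_pos: [0.5719, 0.0874, 0.3267]
tcp_rot: [0.701, -0.091, -0.701, -0.091]
contact_force: [0.0, 1.2, -0.4]
width: 0.0274
```

```bash
python3 st.py
python3 - <<'E'
from rig import *
from h import *
im=snapshot("wrist")
t=im[150:360,150:400]
cv2.imwrite("pics/w9.png",cv2.cvtColor(cv2.resize(t,None,fx=2.8,fy=2.8,interpolation=cv2.INTER_CUBIC),cv2.COLOR_RGB2BGR))
E
```

```text
18.75 [0.57192738 0.08741519 0.32673742] F [ 0.   1.2 -0.4] w 0.0274 r 0.0738 ang 82.3 Ft 0.1 Fr 1.2
yaw of tool y -104.85171755791814
```

View pics/w9.png

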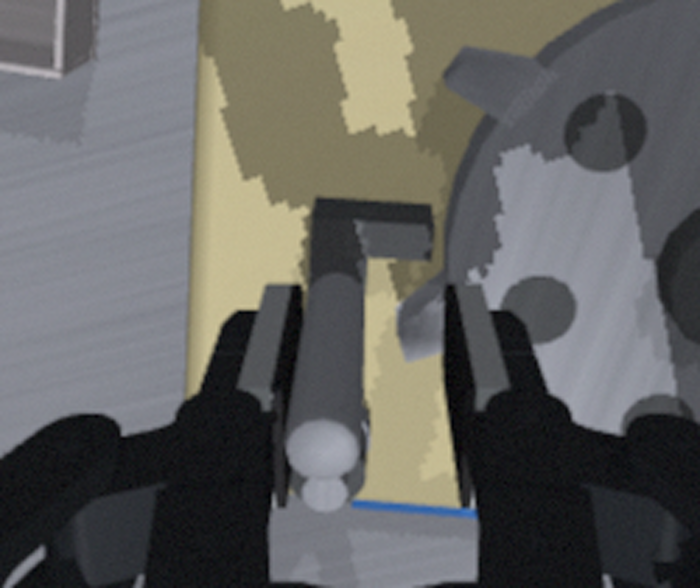

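send_rows:
  linear:
    - [0,0.8,0]
    - [0,1.6,0]
    - [0,1.6,0]
  rot:
    - [0,0,0]
    - [0,0,0]
    - [0,0,0]
  gripper: [32,32,32]

```text
time: 19.1
tcp_pos: [0.5716, 0.0859, 0.3268]
tcp_rot: [0.701, -0.091, -0.701, -0.091]
contact_force: [-0.1, 0.8, -0.6]
width: 0.0274
```

```bash
python3 st.py
```

```text
19.1 [0.57156798 0.08594202 0.32678783] F [-0.1  0.8 -0.6] w 0.0274 r 0.0723 ang 82.4 Ft 0.2 Fr 0.8
yaw of tool y -104.84628385848796
```

send_rows:
  linear:
    - [0,0.8,0]
    - [0,1.4,0]
    - [0,1.4,0]
  rot:
    - [0,0,0]
    - [0,0,0]
    - [0,0,0]
  gripper: [32,32,32]

```text
time: 19.4
tcp_pos: [0.5713, 0.0849, 0.3268]
tcp_rot: [0.701, -0.091, -0.701, -0.091]
contact_force: [0.7, 2.3, -1.1]
width: 0.0271
```

```bash
python3 st.py
```

```text
19.4 [0.57129225 0.08491981 0.32678904] F [ 0.7  2.3 -1.1] w 0.0271 r 0.0712 ang 82.5 Ft -0.4 Fr 2.3
yaw of tool y -104.83533340960848
```

send_rows:
  linear:
    - [0,0.6,0]
    - [0,1.2,0]
    - [0,1.2,0]
  rot:
    - [0,0,0]
    - [0,0,0]
    - [0,0,0]
  gripper: [32,32,32]

```text
time: 19.7
tcp_pos: [0.5712, 0.0846, 0.3268]
tcp_rot: [0.702, -0.09, -0.701, -0.092]
contact_force: [2.7, 4.3, -2.2]
width: 0.0274
```

```bash
python3 st.py
```

```text
19.7 [0.5711579  0.08463347 0.32682591] F [ 2.7  4.3 -2.2] w 0.0274 r 0.0709 ang 82.6 Ft -2.1 Fr 4.6
yaw of tool y -104.79142543379655
```

send_rows:
  linear:
    - [0,-2,0]
    - [0,-5,0]
    - [0,-9,0]
    - [0,-9,0]
    - [-30,-9,0]
    - [-70,-9,0]
    - [-110,-9,0]
    - [-120,-9,30]
    - [-120,-9,30]
    - [-120,-9,30]
  rot:
    - [0,0,0]
    - [0,0,0]
    - [0,0,0]
    - [0,0,0]
    - [0,0,0]
    - [0,0,0]
    - [0,0,0]
    - [0,0,0]
    - [0,0,0]
    - [0,0,0]
  gripper: [32,32,32,32,32,32,32,32,32,32]

```text
time: 20.7
tcp_pos: [0.5437, 0.0999, 0.4471]
tcp_rot: [0.701, -0.091, -0.701, -0.091]
contact_force: [-0.2, -0.1, 0.0]
width: 0.0272
```

```bash
python3 st.py
python3 - <<'E'
from rig import *
from h import *
import pickle
c=calibration("wrist");im=snapshot("wrist");pickle.dump(c,open("w10.pkl","wb"))
cv2.imwrite("pics/w10full.png",cv2.cvtColor(im,cv2.COLOR_RGB2BGR))
t=im[80:290,230:510]
cv2.imwrite("pics/w10.png",cv2.cvtColor(cv2.resize(t,None,fx=2.8,fy=2.8,interpolation=cv2.INTER_CUBIC),cv2.COLOR_RGB2BGR))
E
```

```text
20.7 [0.54374475 0.09987868 0.44707763] F [-0.2 -0.1  0. ] w 0.0272 r 0.0875 ang 102.0 Ft 0.2 Fr -0.0
yaw of tool y -104.81049341137664
```

View pics/w10.png

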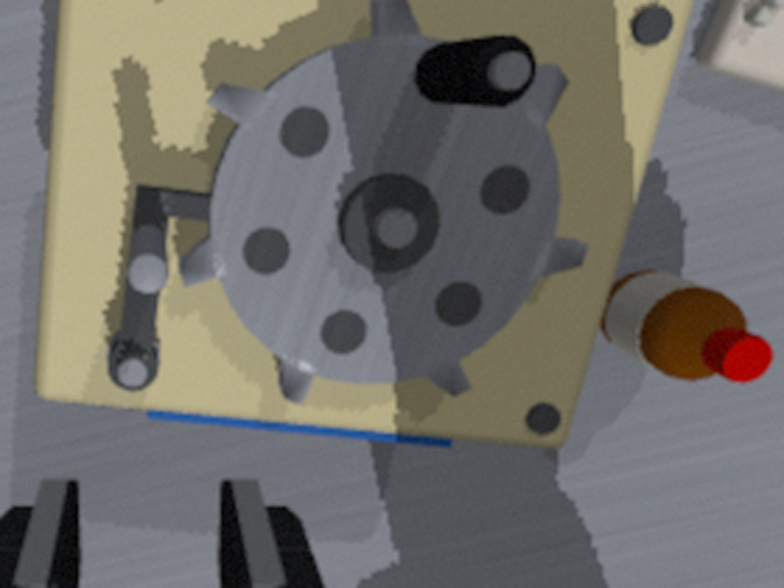

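Run:
```python
from h import *
import pickle
def ang(f,z,peg,piv,base):
    W=pickle.load(open(f,"rb"))
    a=plane(W,z(*peg),.189);p=plane(W,z(*piv),.145);
    e=[plane(W,z(*q),.125) for q in base]; v=e[0]-e[1]
    A=np.arctan2(*(a-p)[1::-1]);E=np.arctan2(*v[1::-1])-np.pi/2
    print(a.round(4),p.round(4),"pawl-press deg",np.degrees(A-E))
ang("w1.pkl",lambda x,y:((x+.5)/3.5-.5+200,(y+.5)/3.5-.5+80),(93,378),(119,495),((155,545),(540,580)))
z=lambda x,y:((x+.5)/2.8-.5+230,(y+.5)/2.8-.5+80)
ang("w10.pkl",z,(147,273),(132,373),((148,413),(450,442)))
h=plane(pickle.load(open("w10.pkl","rb")),z(510,70),.199);print("handle",h,np.linalg.norm(h[:2]-[.5366,-.0266]))
```

```text
[0.5745 0.0937 0.189 ] [0.532  0.1088 0.145 ] pawl-press deg 1.0974097425179117
[0.5741 0.0919 0.189 ] [0.5313 0.1088 0.145 ] pawl-press deg -0.87394344876159
handle [ 0.60311738 -0.00951549  0.199     ] 0.06867635572513774
```

Pawl is about 0° from the press x axis (limit 4.6°), and the handle is 69 mm from its start. Nothing is touching, so I'm handing in.

```bash
python3 -c "
from rig import *
print(hand_in())"
```

```text
the job is handed in; nothing more can be done
None
```

I slackened the press and handed the job in at about 21 s of the 72 s allowed. `hand_in()` gives no verdict, so this rests on my own measurements.

- **Pawl out:** I swung the pawl about 0.58 rad clear, pushing its peg with the open jaws straddling it.
- **Wheel to the stop:** I gripped the handle and turned the wheel about 93° counter-clockwise. It ran at 5–7 N until the force rose with almost no further motion. I held it there at up to 13.3 N on the handle, which I estimate puts about 8.5 N on the stop (the limits were 4 to 15 N). Then I eased off and let go.
- **Pawl back in:** I pushed the pawl in until the peg force reached about 5 N with only 0.3 mm of movement, so it had bottomed. Then I backed off and lifted clear.

**Last checks:**
- The final picture shows the nose against the wheel between two teeth.
- The pawl measured −0.9° from the press x axis. The same method gave +1.1° at the start, when it was fully in. That scatter is well inside the 4.6° limit.
- The handle was 69 mm from its start, where more than 55 mm was needed.
- Contact force was about 0 N.
- I did not measure the bottle, tray and model again. The arm was never near them, and they looked undisturbed in the wrist pictures.

No check failed or disagreed.

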